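# Let the telescoping work rest out one hole and load it

### The arm

A 7-joint arm with a two-finger parallel gripper is mounted at the origin on a cart in front of the work surface, level with it; the furniture and walls round the work are solid. World frame = base frame: x ahead of the robot, y to its left, z up, the work surface at z = 0. Lengths are in mm, angles in rad, forces in N, time in s.
With the tool pointing down it reaches from about 400 to 850 mm from the base axis. Payload 10.4 kg.
Tool frame: the origin (TCP) lies midway between the tips of the shut fingers; the grasp point (between the pads) lies 19 mm behind it; y points along the fingers, x is the direction in which the jaws open and shut, and the axes are right-handed (so a half turn about y gives the same grasp; the last joint's range is limited). The gripper opens to 85 mm and grips with 20 to 120 N. Pads are 22 mm wide; open, the fingers measure 114 mm over their backs; the gripper's body (76 mm by 85 mm) begins 54 mm behind the grasp point. The pads swing forward as they close: fully open they stand 13 mm farther back than shut.
Start: joints at [-1.265, 0.332, -0.065, 1.46, 0.022, 1.35, -0.088], TCP at [201.805, 591.545, 231.338] pointing down, gripper open.
Joint ranges: [-2.6, 2.6], [-0.5, 2.12], [-1.47, 1.34], [0.16, 2.42], [-1.27, 4.41], [0.06, 2.06], [-2.6, 2.6]. Speed limits (rad/s): [2.22, 2.22, 2.79, 2.79, 3.14, 3.14, 3.14].

### API

Orientations are given as a unit quaternion [w, x, y, z].
In Python, from plant import bot, set_gripper, status, get_image, calibration, job_done gives the robot as it stands. Calls block until the motion is done:
- bot.movep(position, orientation): joint-space move of the TCP to a pose.
- bot.line_to(position, frame=None, feed=150, until_force=None): straight line of the TCP; frame=None keeps the orientation; feed is the mean speed in mm/s. With until_force (N) it stops when the force on the tool has changed by that much, and returns True; else False.
- bot.set_joints(angles): joint-space move.
- set_gripper(opening): opening from 0.0 (shut) to 1.0 (fully open); the grip force is fixed at half the most; returns when the fingers have stopped.
- bot.sleep(seconds).
- bot.solve_ik(position, orientation): joint angles nearest the present ones, or None.
- status.read_state(): the state.
- get_image(name): name is "side" or "top"; returns the picture (480x640x3 uint8, red, green, blue); there is no depth.
- calibration(name): a dict with "fovy" (degrees; the focal length in pixels is half the picture's height over the tangent of half this angle, whatever the lens; pixels are square), "cx", "cy" (the principal point, pixels), "extrinsics" (4x4, takes a point from camera to world coordinates). Camera axes: x right, y up, looking along -z (the intrinsics and any distortion apply to the point x, -y, -z); pixel columns grow to the right and rows downward; lengths in mm; the calibration is good to about 2 mm. A picture is of the moment at which its call begins. calibration takes no time and is no camera call.
A pose or a line that the arm cannot do raises bot.Unreachable and nothing moves.
- job_done(): hands the job in, once; it reports no verdict.
The state is a dict: "t": time; "joint_pos": joint angles; "qvel": joint speeds; "effort": joint torques, N m; "eef_pos": TCP position; "eef_rot": TCP orientation; "wrist_force": force on the tool from outside, world axes, zero at the start; "moment": the same for the moment, N m; "gripper_width": opening from 0.0 (shut) to 1.0 (fully open).
Only numpy, scipy, OpenCV 4.12 (cv2) and the standard library are available. Lean on these libraries where they do the work, as an engineer would, in place of code of your own. Each camera call takes 0.05 s, during which the arm holds its last target.

### The job

Let the telescoping work rest out by one hole: press its sprung button in flush, slide the outer square tube out, away from its post, and stop as soon as the button pops out in the next hole, without yanking the tube against the button. Then lay the short square-tube offcut lengthwise in the cradle on the rest, flat on the cradle's floor between its lips.

Things in the scene. Friction and masses are not known exactly. Their poses are not given: they have to be found in the camera images.
- rest_base: Fixed work rest; origin on the worktop below its button. A steel outer tube, 40x40 mm, 202 mm long, level, from 45 to 85 mm up, telescopes on a bar held by a grey post (top 92 mm) on a dark base plate. x: from the button into the tube; -y: the way the tube slides out, away from the post; z up. The tube's middle line lies at x = 0, z = 65 mm; as found it spans y = -95 to +107 mm.
- button_spot (a point): Fixed point on the button's axis in the plane of the tube's side face, 65 mm up (axes as rest_base; tube middle 20 mm along +x). The brass dome, 10 mm wide, stands 6 mm out towards -x. Pinching the tube from above, one pad (to 24 mm wide, centred within 5 mm) over the button, the other on the plain opposite face, presses it flush; a 20 to 40 N grip is enough to pull the tube.
- rest_button (a joint): How far the button is pressed in, m: 0 fully out, 0.006 flush with the tube's outer face (then the tube can be slid off the hole), about 0.008 while it rides under the tube's wall. Its spring pushes with 3.6 N when out, 6 N when in. The button stays in place; the tube with its holes moves past it.
- rest_tube (a joint): How far the tube is out, m, along -y: 0 as found, end stop 0.085. It drags 2 to 4 N; leaving a hole with the button flush takes up to 15 N over the first 8 mm. The next hole comes somewhere from 0.038 to 0.063 (index strip set differently each time: stop by feel, the button pops out and blocks the tube). Play 1 mm. Pull on the locked button: under 20 N.
- cradle (a point): Middle of the cradle's floor, on top of the tube's outer end, 89 mm above the worktop; moves with the tube, axes as rest_base. Floor 68 mm along x, 38 mm along y, between lips 4 mm high and 3 mm thick; the long lips (y = +-20 mm) are only corners 14 mm long, open in the middle for fingers.
- offcut (a point): Centre of the loose rusty square-tube offcut, 30x60x30 mm, 0.14 kg, lying on the worktop, centre 15 mm up; long side along its y, z up. In the cradle its long side lies along the cradle's x, either way round, its centre 15 mm above the floor. Gripped across its 30 mm with fingertips 6 mm or more above its underside, the fingers clear the lips.

How it is judged (in metres and radians):
On the way, in this order (a step that is already met when the one before it is completed fails the run):
1. the button is pressed in and the tube is slid off the first hole (value of joint rest_button above 0.005 m and value of joint rest_tube between 0.007 and 0.03 m), for 0.05 s.
2. the button has popped out in the next hole (value of joint rest_button below 0.002 m and value of joint rest_tube between 0.035 and 0.066 m), for 0.2 s.
At the end, for the whole second after the job is handed in: The button is out (pressed less than 2 mm) in the next hole (tube out 35 to 66 mm), and the offcut rests on the cradle's floor between its lips: centre within 12 mm of the cradle's middle seen from above and 12 to 18 mm above its floor, long side along the cradle's x within 0.25 rad, at rest (all of step 2 and horizontal distance between offcut and cradle below 0.012 m and z of offcut in the frame of cradle between 0.012 and 0.018 m and angle between the y axis of offcut and the x axis of cradle, either way round below 0.25 rad and linear speed of box_tube below 0.02 m/s); the robot touches nothing.
It fails at once if the tube is yanked or driven against the button with more than 20 N (contact force between rest_button and rest_tube above 20 N).
It also fails if it takes over 51 s, if anything falls off the work surface, if the arm or the gripper's body presses on something with over 40 N, if the wrist force passes 120 N, or if a joint passes its speed limit or range.

## Working session

There is one attempt and no reset: what is moved stays moved. The work goes in short steps, each a Python script; the robot and the scene stay as the last script left them, time stands still between calls to the robot, and variables do not carry over. Pictures are saved under pics/ and viewed, and the job is handed in when it is done.

```bash
ls; mkdir -p pics; python3 - <<'E'
from plant import bot,set_gripper,status,get_image,calibration,job_done
import cv2
for n in("side","top"):
    im=get_image(n); cv2.imwrite(f"pics/{n}0.png",im[:,:,::-1]); print(n,calibration(n))
print(status.read_state())
E
```

```text
pics
side {'fovy': 51.82028896653539, 'cx': 310.69568511513774, 'cy': 233.55192103196865, 'extrinsics': array([[-9.68629062e-01,  1.07448311e-01, -2.24081684e-01,
         3.88323661e+02],
       [-2.47747946e-01, -4.88127550e-01,  8.36870629e-01,
         6.33469038e+02],
       [-1.94601077e-02,  8.66132990e-01,  4.99434629e-01,
         5.05860599e+02],
       [ 0.00000000e+00,  0.00000000e+00,  0.00000000e+00,
         1.00000000e+00]])}
top {'fovy': 50.64433400190123, 'cx': 322.7470920174935, 'cy': 235.85213815646293, 'extrinsics': array([[-1.02761273e-02,  9.89173214e-01, -1.46392463e-01,
         4.57000787e+02],
       [-9.99930063e-01, -9.30813919e-03,  7.29577652e-03,
        -8.12724457e+01],
       [ 5.85414529e-03,  1.46457197e-01,  9.89199686e-01,
         9.44913412e+02],
       [ 0.00000000e+00,  0.00000000e+00,  0.00000000e+00,
         1.00000000e+00]])}
{'t': 0.1, 'joint_pos': array([-1.26459563,  0.33276993, -0.06469143,  1.46083343,  0.02160488,
        1.34988739, -0.08846152]), 'qvel': array([ 2.75797119e-04,  5.97004657e-05,  3.91839575e-05, -7.19583088e-04,
       -1.35011308e-04, -9.39074973e-04,  6.43730446e-05]), 'effort': array([ 7.87273912e-04, -6.26738477e+01,  4.86512552e-02, -3.92422450e+01,
        1.62183330e-02,  6.95445458e-03,  2.08142734e-05]), 'eef_pos': array([201.72265985, 591.21326316, 230.63107667]), 'eef_rot': array([-0.57481359,  0.57534303,  0.41110956, -0.41177502]), 'wrist_force': array([-0.03260909, -0.33663998,  0.3512845 ]), 'moment': array([-0.00152074,  0.02417589, -0.01793548]), 'gripper_width': 1.0029496668897764}
```

View pics/side0.png

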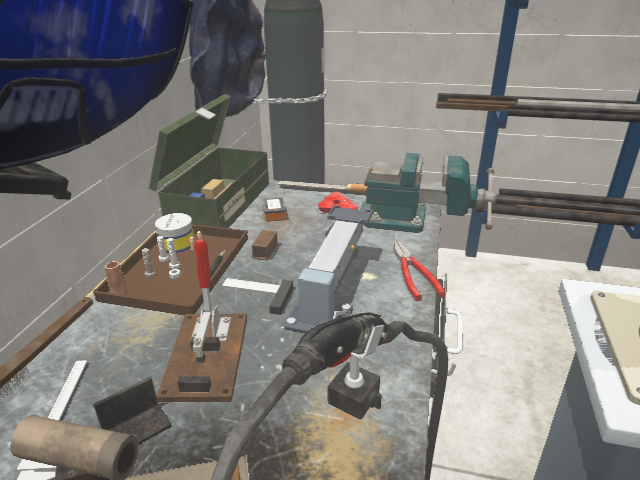

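View pics/top0.png

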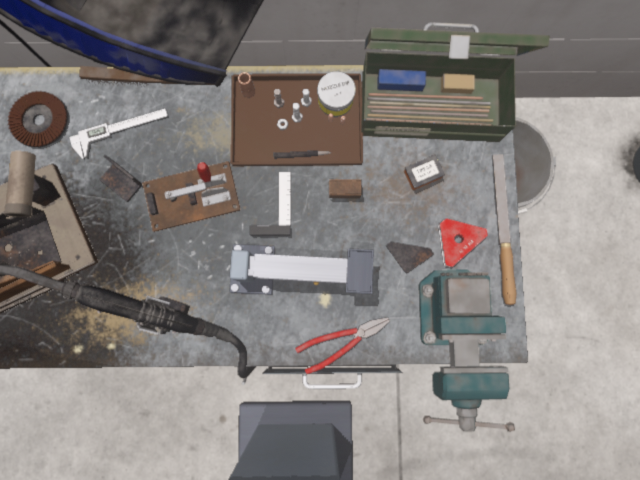

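The top view shows the rest with its post at about (240,265), the tube running right to the cradle at about (361,271), and the rusty offcut at about (346,189). The side view shows the same scene. I'll enlarge crops of both.

```bash
python3 - <<'E'
import cv2
im=cv2.imread("pics/top0.png"); c=im[165:315,220:390]; cv2.imwrite("pics/topc.png",cv2.resize(c,None,fx=4.5,fy=4,interpolation=cv2.INTER_CUBIC)[:600,:800])
c=cv2.resize(im[170:310,220:390],None,fx=4,fy=4,interpolation=cv2.INTER_CUBIC);cv2.imwrite("pics/topc.png",c)
im=cv2.imread("pics/side0.png"); c=cv2.resize(im[195:335,240:400],None,fx=4,fy=4,interpolation=cv2.INTER_CUBIC);cv2.imwrite("pics/sidec.png",c)
E
```

```text
(no output)
```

View pics/topc.png

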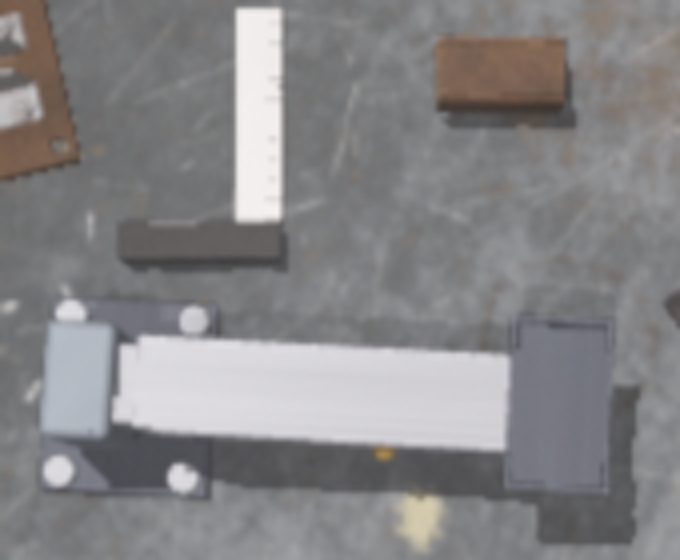

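View pics/sidec.png

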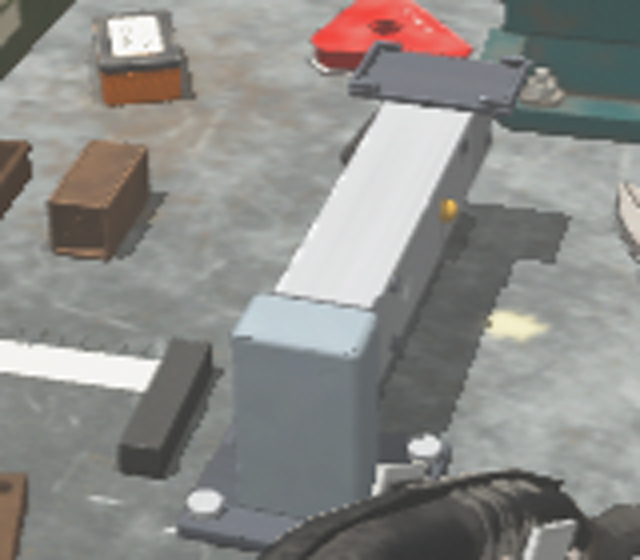

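```bash
cat > h.py <<'E'
import numpy as np
from plant import *
def proj(n,P):
    c=calibration(n);f=240/np.tan(np.radians(c["fovy"]/2));E=c["extrinsics"]
    p=E[:3,:3].T@(np.array(P,float)-E[:3,3]); return c["cx"]+f*p[0]/-p[2], c["cy"]-f*p[1]/-p[2]
def unproj(n,u,v,z):
    c=calibration(n);f=240/np.tan(np.radians(c["fovy"]/2));E=c["extrinsics"]
    d=E[:3,:3]@np.array([(u-c["cx"])/f,-(v-c["cy"])/f,-1]); o=E[:3,3]; return o+d*(z-o[2])/d[2]
E
python3 - <<'E'
from h import *
T=lambda X,Y,z:unproj("top",219.6+X/4,169.6+Y/4,z)
S=lambda X,Y,z:unproj("side",239.6+X/4,194.6+Y/4,z)
np.set_printoptions(precision=1,suppress=True)
print("tube top");[print(T(*p,85)) for p in((138,336),(138,432),(510,354),(505,450))]
print("cradle");[print(T(*p,93)) for p in((515,320),(614,318),(607,493),(505,490))]
print("button tip",T(385,455,65),S(449,209,65))
print("off");[print(T(*p,30)) for p in((437,38),(566,38),(566,105),(437,105))]
print("side tube");[print(S(*p,85)) for p in((278,293),(373,306),(383,105),(473,112))]
print("side cradle");[print(S(*p,93)) for p in((376,44),(532,62),(349,90),(512,106))]
print("side off");[print(S(*p,30)) for p in((94,140),(148,146),(50,203),(107,207))]
E
```

```text
tube top
[554.8  29.6  85. ]
[514.   29.3  85. ]
[ 545.6 -128.7   85. ]
[ 504.8 -125.9   85. ]
cradle
[ 559.2 -130.6   93. ]
[ 559.6 -172.5   93. ]
[ 486.  -167.8   93. ]
[ 487.7 -125.2   93. ]
button tip [504.3 -75.   65. ] [506.4 -76.4  65. ]
off
[ 698.7 -100.4   30. ]
[ 698.2 -160.3   30. ]
[ 666.4 -159.6   30. ]
[ 666.9 -100.    30. ]
side tube
[553.6  30.1  85. ]
[516.5  30.7  85. ]
[ 545.4 -125.1   85. ]
[ 505.3 -127.2   85. ]
side cradle
[ 557.8 -167.8   93. ]
[ 484.9 -165.    93. ]
[ 560.  -121.1   93. ]
[ 487.5 -121.7   93. ]
side off
[ 697.  -158.8   30. ]
[ 669.2 -158.9   30. ]
[697.5 -97.9  30. ]
[ 670.3 -100.3   30. ]
```

Both cameras agree to about 3 mm. The tube's middle line passes through (528,-76.5) at the button with a yaw of -0.059. The tube is 40 mm wide and the offcut measures 60 x 31 mm. Next I check IK and move above the button.

```bash
cat >> h.py <<'E'
from scipy.spatial.transform import Rotation as Ro
YAW=-0.059
XR=np.array([np.cos(YAW),np.sin(YAW),0]); YR=np.array([-np.sin(YAW),np.cos(YAW),0])
def down(yaw):  # tool x horizontal at yaw, tool y down
    x=np.array([np.cos(yaw),np.sin(yaw),0]);y=np.array([0,0,-1.]);z=np.cross(x,y)
    q=Ro.from_matrix(np.c_[x,y,z]).as_quat(); return np.r_[q[3],q[:3]]
B=np.array([528.2,-76.5,0])
np.set_printoptions(precision=2,suppress=True)
E
python3 - <<'E'
from h import *
q=status.read_state()["eef_rot"]; print(Ro.from_quat(np.r_[q[1:],q[0]]).as_matrix())
for y in (YAW,YAW+np.pi): print(bot.solve_ik(B+[0,0,230],down(y)),bot.solve_ik(B+[0,0,42],down(y)))
for y in (0,np.pi): print(bot.solve_ik([682,-130,230],down(y)))
E
```

```text
[[ 0.32 -0.   -0.95]
 [ 0.95 -0.    0.32]
 [-0.   -1.   -0.  ]]
[-0.67  0.15  0.81  1.74 -0.11  1.3   0.11] [-0.63  0.43  0.83  1.94 -0.39  0.94  0.32]
None [-0.86  0.62  1.16  1.94 -0.67  1.04 -2.59]
[-0.38  0.59  0.8   1.29 -0.41  1.43  0.39]
[-0.58  0.84  1.31  1.3  -0.8   1.57 -2.53]
```

```bash
python3 - <<'E'
from h import *
import cv2
for y in (YAW+np.pi/2,YAW-np.pi/2): print(bot.solve_ik(np.array([520,-195,230]),down(y)))
bot.movep(B+[0,0,200],down(YAW)); s=status.read_state(); print(s["t"],s["eef_pos"],s["joint_pos"])
bot.line_to(B+[0,0,95]); 
s=status.read_state(); print(s["t"],s["eef_pos"],s["wrist_force"])
for n in("side","top"):
    cv2.imwrite(f"pics/{n}1.png",get_image(n)[:,:,::-1])
im=cv2.imread("pics/side1.png"); cv2.imwrite("pics/side1c.png",cv2.resize(im[150:350,230:430],None,fx=3,fy=3,interpolation=cv2.INTER_CUBIC))
E
```

```text
[-0.65  0.3   1.12  1.69 -0.27  1.32  2.03]
[-0.63  0.29  1.09  1.69 -0.26  1.32 -1.12]
2.7333 [528.45 -75.46 199.94] [-0.67  0.18  0.81  1.78 -0.14  1.24  0.13]
3.5833 [528.76 -76.64  95.78] [-0.58  0.76 -0.59]
```

View pics/side1c.png

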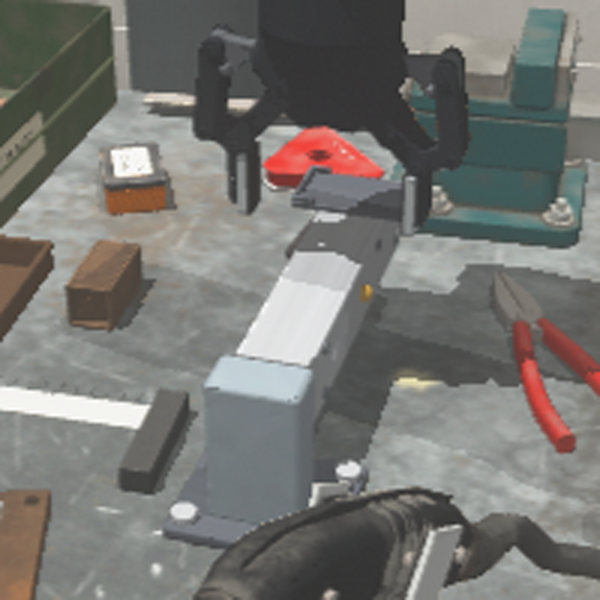

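View pics/top1.png

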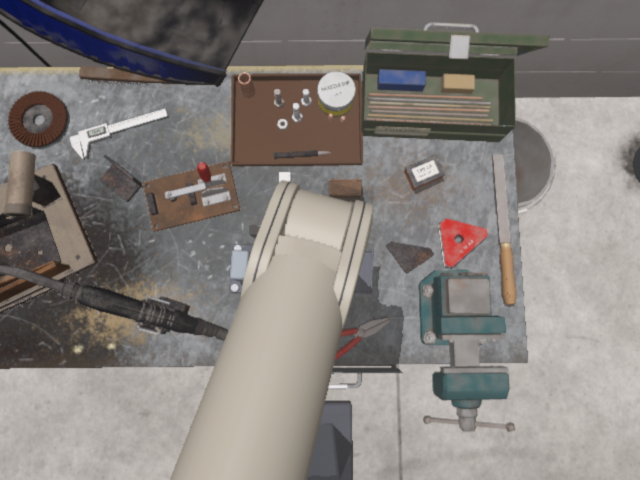

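The side view shows the open fingers straddling the tube, with the tips at about (248,212) and (408,232) in the crop and the button at (367,291). The arm hides the rest in the top view. I descend and grip.

```bash
python3 - <<'E'
from h import *
import cv2
r=bot.line_to(B+[0,0,42],feed=60,until_force=10); s=status.read_state(); print(r,s["t"],s["eef_pos"],s["wrist_force"])
if not r:
    set_gripper(0.0); s=status.read_state(); print(s["t"],s["eef_pos"],s["wrist_force"],s["gripper_width"])
    im=get_image("side")[:,:,::-1]
    cv2.imwrite("pics/side2c.png",cv2.resize(im[150:350,230:430],None,fx=3,fy=3,interpolation=cv2.INTER_CUBIC))
E
```

```text
False 4.7167 [528.45 -76.59  42.3 ] [ 0.14 -0.36 -0.29]
5.2 [528.57 -76.49  42.41] [-0.16  0.53  5.78] 0.45854964483402505
```

View pics/side2c.png

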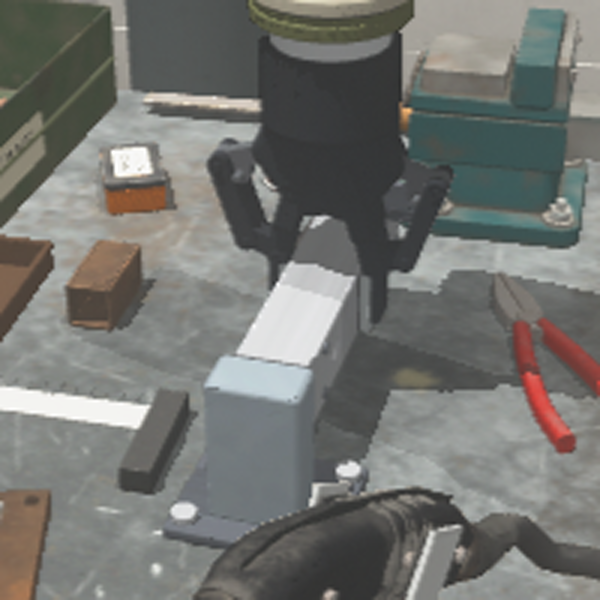

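The gripper width of 0.459 is 39 mm, so the pads sit on the 40 mm tube and the right pad covers the button. I pull off the first hole with a force guard.

```bash
python3 - <<'E'
from h import *
s0=status.read_state(); p=s0["eef_pos"]
r=bot.line_to(p-14*YR,feed=12,until_force=17); s=status.read_state(); print(r,s["t"],(s["eef_pos"]-p)@YR,(s["eef_pos"]-p)@XR,s["wrist_force"],s["gripper_width"])
E
```

```text
False 6.5667 -12.334682500232772 -0.043250889972803304 [-1.98  6.69  4.29] 0.4602891812269533
```

```bash
python3 - <<'E'
from h import *
P0=np.array([528.57,-76.49,42.41])
p=status.read_state()["eef_pos"]
r=bot.line_to(P0-68*YR,feed=9,until_force=6); s=status.read_state(); print(r,s["t"],(s["eef_pos"]-P0)@YR,(s["eef_pos"]-P0)@XR,s["wrist_force"],s["gripper_width"])
bot.sleep(0.1); s=status.read_state(); print((s["eef_pos"]-P0)@YR,s["wrist_force"])
E
```

```text
True 10.7167 -57.72150415372169 -0.19743328948305192 [ 1.62 -1.94  3.61] 0.45908041041624714
-57.724284747483644 [ 1.24 -2.29  4.04]
```

```bash
python3 - <<'E'
from h import *
import cv2
im=get_image("side")[:,:,::-1]; cv2.imwrite("pics/side3.png",im)
cv2.imwrite("pics/side3c.png",cv2.resize(im[195:335,270:410],None,fx=4.25,fy=4.25,interpolation=cv2.INTER_CUBIC))
im=get_image("top")[:,:,::-1]; cv2.imwrite("pics/top3.png",im)
d=np.array([XR*-26+[0,0,65]])[0]+B; print(proj("side",d),proj("top",d))
E
```

```text
(np.float64(354.14163264895484), np.float64(247.5711187562789)) (np.float64(315.8523309977517), np.float64(284.5350029739447))
```

View pics/side3c.png

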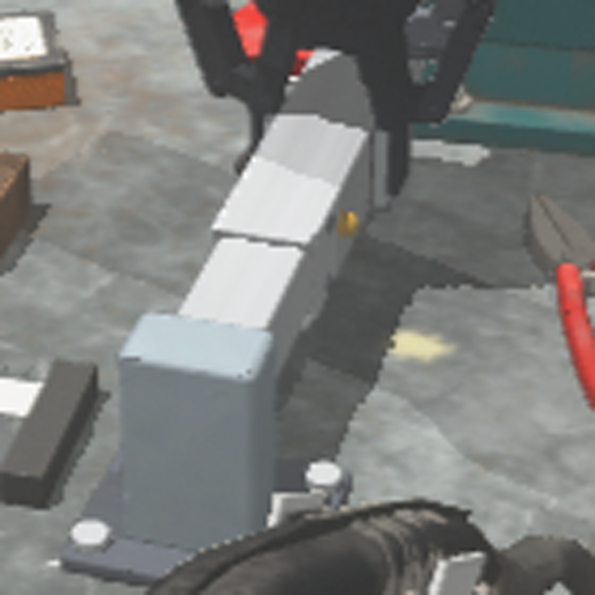

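The side view shows the brass button out again at crop (349,222), full-frame (352,247). That matches the predicted (354,248). The tube's end edge is at crop (215-305, 233-247). I release and check.

```bash
python3 - <<'E'
from h import *
import cv2
S=lambda X,Y,z:unproj("side",269.6+X/4.25,194.6+Y/4.25,z)
print(S(217,233,85),S(305,247,85),S(349,222,65))
set_gripper(1.0); s=status.read_state(); print(s["t"],s["wrist_force"],s["gripper_width"])
p=s["eef_pos"]; bot.line_to([p[0],p[1],190],feed=250)
pos=np.array([682,-130,190.]); bot.movep(pos,down(0)); s=status.read_state(); print(s["t"],s["eef_pos"])
for n in("side","top"): im=get_image(n)[:,:,::-1]; cv2.imwrite(f"pics/{n}4.png",im)
im=cv2.imread("pics/side4.png");cv2.imwrite("pics/side4c.png",cv2.resize(im[185:325,240:400],None,fx=4,fy=4,interpolation=cv2.INTER_CUBIC))
E
```

```text
[548.72 -25.5   85.  ] [514.2  -22.99  85.  ] [506.68 -76.43  65.  ]
11.4333 [-0.75 -0.6   0.09] 1.002991331716595
12.85 [ 681.02 -130.78  187.88]
```

View pics/side4c.png

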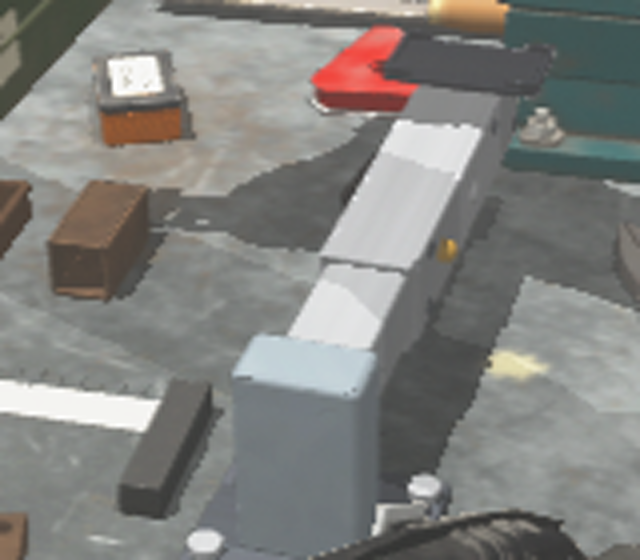

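View pics/top4.png

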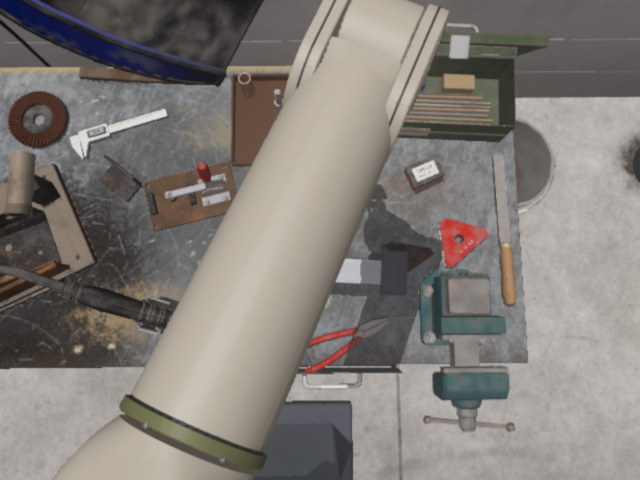

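Button is still out at (447,249) in the crop with the gripper released, and the tube end has moved out about 54-58 mm. Before descending on the offcut I check finger clearance to the tray edge and the cradle's new position.

```bash
python3 - <<'E'
from h import *
for z in(0,20): print("tray edge",unproj("top",300,166,z),unproj("top",360,166,z))
S=lambda X,Y,z:unproj("side",239.6+X/4,184.6+Y/4,z)
print("cradle side",[S(*p,93) for p in((402,35),(556,50),(382,82),(545,97))])
print("off side",[S(*p,30) for p in((94,180),(148,186),(50,243),(107,248))])
print("cradle top",[unproj("top",*p,93) for p in((384,250),(408,251),(406,294),(382,293))])
E
python3 - <<'E'
import cv2
im=cv2.imread("pics/top4.png");cv2.imwrite("pics/top4c.png",cv2.resize(im[220:320,330:450],None,fx=5,fy=5,interpolation=cv2.INTER_CUBIC))
E
```

```text
tray edge [732.96 -45.92   0.  ] [ 731.97 -161.29    0.  ]
tray edge [727.12 -46.67  20.  ] [ 726.15 -159.59   20.  ]
cradle side [array([ 556.47, -222.12,   93.  ]), array([ 481.48, -221.02,   93.  ]), array([ 555.5 , -170.43,   93.  ]), array([ 479.87, -171.16,   93.  ])]
off side [array([ 697.  , -158.84,   30.  ]), array([ 669.2 , -158.87,   30.  ]), array([697.47, -97.89,  30.  ]), array([670.05, -99.42,  30.  ])]
cradle top [array([ 557.9 , -190.95,   93.  ]), array([ 555.81, -231.54,   93.  ]), array([ 483.54, -225.67,   93.  ]), array([ 485.6 , -185.58,   93.  ])]
```

View pics/top4c.png

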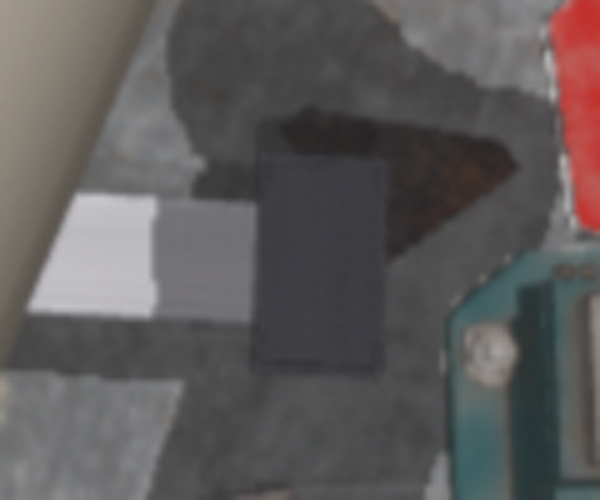

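The cradle is dark, at (382-408, 250-295) in the top view, and will need a sharper measurement. The tray edge is at x≈727-732, so I approach the offcut with the fingers only part open.

```bash
python3 - <<'E'
from h import *
import cv2
set_gripper(0.52)
O=np.array([682.8,-129.5,0]); 
bot.line_to(O+[0,0,60],frame=down(0),feed=200)
r=bot.line_to(O+[0,0,7.5],feed=70,until_force=10); s=status.read_state(); print(r,s["t"],s["eef_pos"],s["wrist_force"],s["gripper_width"])
if not r:
    set_gripper(0.0); s=status.read_state(); print(s["t"],s["eef_pos"],s["wrist_force"],s["gripper_width"]*85)
    bot.line_to(O+[0,0,190],feed=150); s=status.read_state(); print(s["t"],s["wrist_force"],s["gripper_width"]*85)
    for n in("side","top"): im=get_image(n)[:,:,::-1]; cv2.imwrite(f"pics/{n}5.png",im)
    im=cv2.imread("pics/side5.png");cv2.imwrite("pics/side5c.png",cv2.resize(im[160:280,260:420],None,fx=5,fy=5,interpolation=cv2.INTER_CUBIC))
    im=cv2.imread("pics/top5.png");im=cv2.resize(im[220:340,350:500],None,fx=5,fy=5,interpolation=cv2.INTER_CUBIC)
    cv2.imwrite("pics/top5c.png",cv2.convertScaleAbs(im,alpha=1.6,beta=10))
E
```

```text
False 15.1333 [ 683.1  -129.69    7.94] [0.15 0.54 0.06] 0.5232913473773844
15.4083 [ 683.39 -129.65    8.43] [-0.72  0.61  4.89] 28.584318585267162
16.775 [-0.05 -1.05 -1.51] 28.826203913241827
```

View pics/side5c.png

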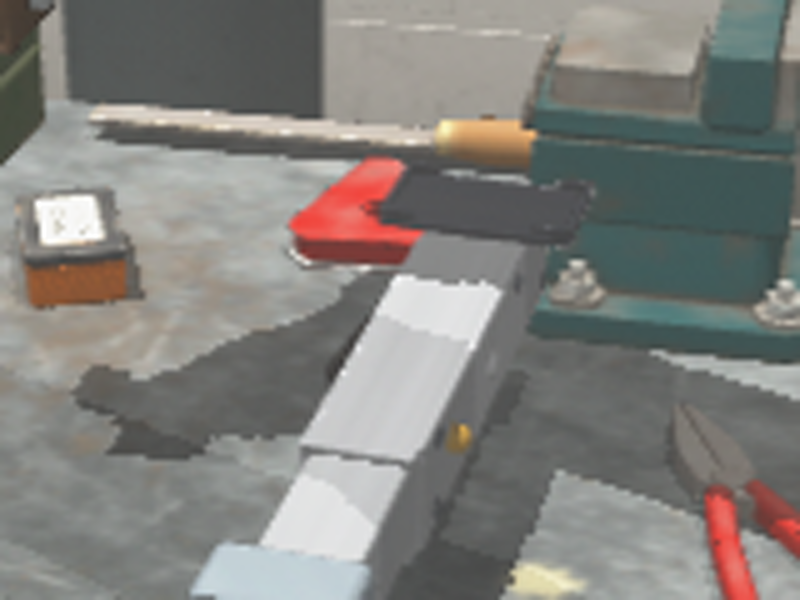

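View pics/top5c.png

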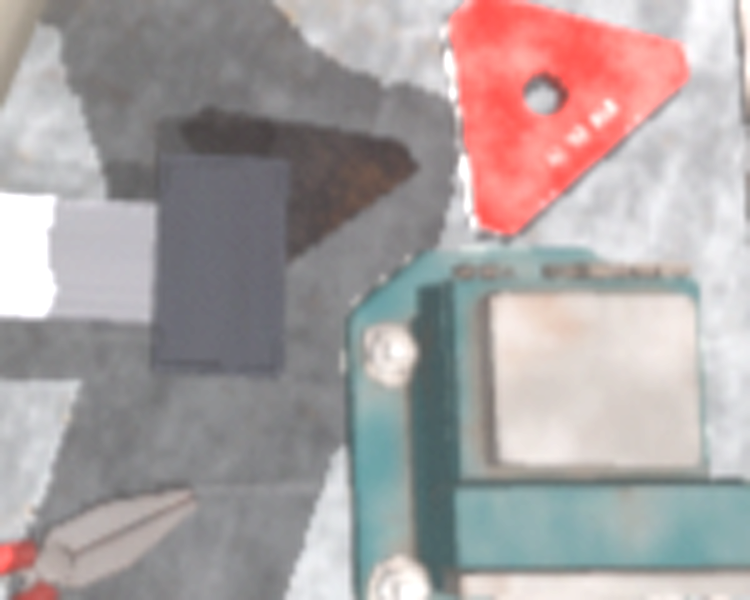

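```bash
python3 - <<'E'
from h import *
T=lambda X,Y,z:unproj("top",349.6+X/5,219.6+Y/5,z)
S=lambda X,Y,z:unproj("side",259.6+X/5,159.6+Y/5,z)
t=np.array([T(*p,93) for p in((160,154),(292,156),(283,375),(151,371))]);print(t,t.mean(0))
t=np.array([S(*p,93) for p in((403,167),(593,182),(380,222),(575,244))]);print(t,t.mean(0))
print("tube end top/side: button S", S(458,437,65))
for z in(80,110,140): print("vise",z,T(455,280,z),T(420,285,z), S(535,135,z))
# predicted corners for candidates
for yl in(-128,-132):
    C=B+yl*YR; print(C,[ (np.array(proj("top",C+sx*37*XR+sy*22*YR+[0,0,93]))-[349.6,219.6])*5 for sx,sy in((1,1),(1,-1),(-1,-1),(-1,1))])
    print([ (np.array(proj("side",C+sx*37*XR+sy*22*YR+[0,0,93]))-[259.6,159.6])*5 for sx,sy in((1,-1),(-1,-1),(1,1),(-1,1))])
for y in (YAW+np.pi/2,YAW-np.pi/2): print(bot.solve_ik([520,-205,190],down(y)),bot.solve_ik([520,-205,97],down(y)))
E
```

```text
[[ 557.26 -186.87   93.  ]
 [ 556.15 -231.56   93.  ]
 [ 482.54 -225.97   93.  ]
 [ 484.31 -181.87   93.  ]] [ 520.06 -206.57   93.  ]
[[ 556.59 -223.71   93.  ]
 [ 482.86 -225.67   93.  ]
 [ 555.53 -175.08   93.  ]
 [ 482.34 -172.46   93.  ]] [ 519.33 -199.23   93.  ]
tube end top/side: button S [507.44 -75.71  65.  ]
vise 80 [ 514.55 -288.04   80.  ] [ 512.96 -276.01   80.  ] [ 514.95 -292.04   80.  ]
vise 110 [ 512.55 -280.87  110.  ] [ 511.02 -269.26  110.  ] [ 506.03 -226.84  110.  ]
vise 140 [ 510.55 -273.7   140.  ] [ 509.08 -262.5   140.  ] [ 497.11 -161.64  140.  ]
[ 520.65 -204.28    0.  ] [array([152.86, 149.29]), array([282.73, 155.67]), array([277.28, 375.41]), array([145.75, 368.94])]
[array([406.15, 162.01]), array([593.6 , 183.89]), array([376.4, 210.2]), array([570.65, 234.01])]
[ 520.42 -208.27    0.  ] [array([164.67, 149.87]), array([294.54, 156.25]), array([289.24, 376.  ]), array([157.71, 369.53])]
[array([408.74, 157.81]), array([595.6 , 179.52]), array([379.2 , 205.66]), array([572.81, 229.29])]
[-0.25  0.24  0.63  1.73 -0.15  1.23  1.93] [-0.2   0.34  0.59  1.82 -0.21  1.05  1.98]
[-0.71  0.48  1.3   1.74 -0.48  1.29 -0.93] [-0.63  0.59  1.2   1.84 -0.6   1.14 -0.84]
```

The offcut is held at 28.8 mm. The cradle centre comes out at about (520.4,-206) from the top view, and the far corners in the side view agree to about 3 mm. Vise clearance is at least 30 mm. I move above the cradle and lower to near it before checking.

```bash
python3 - <<'E'
from h import *
import cv2
C=np.array([520.4,-205.7,0])
bot.movep(C+[0,0,190],down(YAW+np.pi/2)); s=status.read_state(); print(s["t"],s["eef_pos"],s["gripper_width"]*85)
bot.line_to(C+[0,0,112],feed=120); s=status.read_state(); print(s["t"],s["eef_pos"],s["wrist_force"])
for n in("side","top"): im=get_image(n)[:,:,::-1]; cv2.imwrite(f"pics/{n}6.png",im)
im=cv2.imread("pics/side6.png");cv2.imwrite("pics/side6c.png",cv2.resize(im[160:280,260:420],None,fx=5,fy=5,interpolation=cv2.INTER_CUBIC))
c=C+[0,0,112-8.4]
pr=lambda P:(np.array(proj("side",P))-[259.6,159.6])*5
for sz in(0,30): print([pr(c+a*30*XR+b*15*YR+[0,0,sz]) for a in(1,-1) for b in(1,-1)])
E
```

```text
18.2333 [ 520.74 -205.51  190.  ] 28.479669995136227
19.0333 [ 520.84 -205.92  112.64] [ 0.24  0.36 -0.78]
[array([400.88, 177.52]), array([420.78, 145.11]), array([558.21, 196.17]), array([574.32, 162.7 ])]
[array([401.68, 104.12]), array([421.88,  73.12]), array([561.66, 121.74]), array([577.94,  89.72])]
```

View pics/side6c.png

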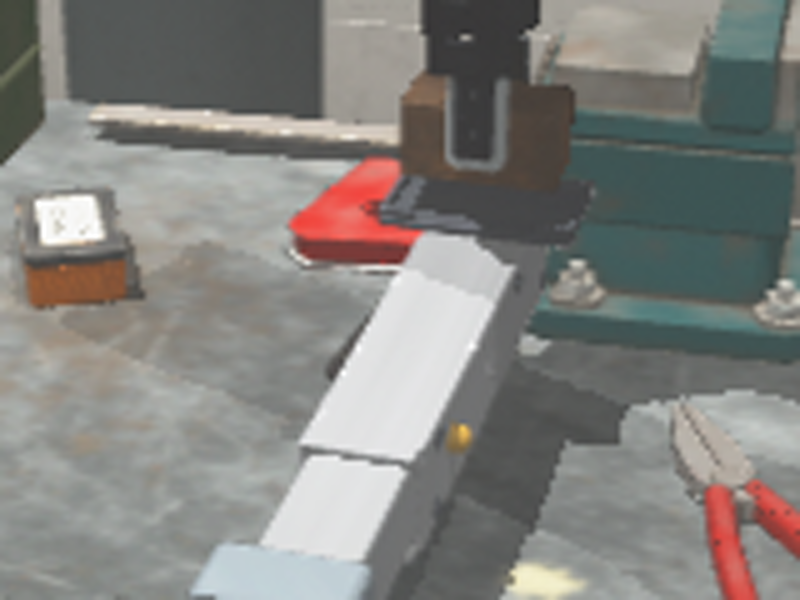

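View pics/top6.png

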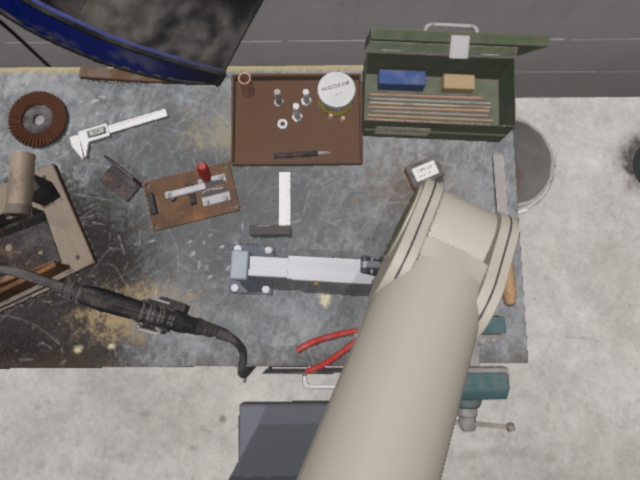

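The side view shows the offcut level above the cradle. Its lower-left near corner is at (400,178) against a predicted (401,178), and the cradle's far-right corner is at (593,182) against a predicted (594,182). I lower it until contact.

```bash
python3 - <<'E'
from h import *
import cv2
C=np.array([520.2,-205.7,0])
r=bot.line_to(C+[0,0,95.0],feed=20,until_force=5); s=status.read_state(); print(r,s["t"],s["eef_pos"],s["wrist_force"])
im=get_image("side")[:,:,::-1]; cv2.imwrite("pics/side7.png",im)
cv2.imwrite("pics/side7c.png",cv2.resize(im[160:280,260:420],None,fx=5,fy=5,interpolation=cv2.INTER_CUBIC))
E
```

```text
True 19.8333 [ 520.08 -205.78   97.28] [-1.18  0.27  6.47]
```

View pics/side7c.png

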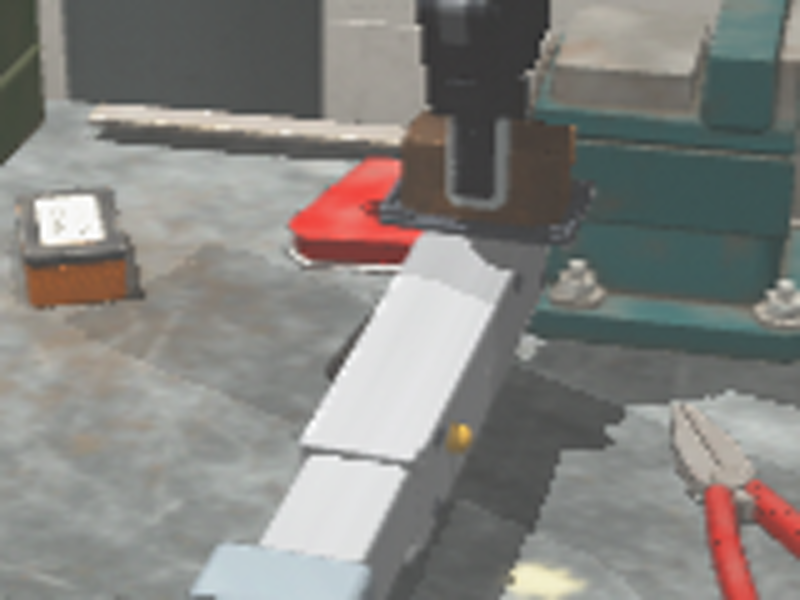

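Contact came at TCP z = 97.3 against an expected 97.4 on the floor; on a lip it would have been 101. The offcut sits inside the lips, with left clearance at about (390,210) and right at (578,215). Release and retreat.

```bash
python3 - <<'E'
from h import *
import cv2
set_gripper(0.52); s=status.read_state(); p=s["eef_pos"]; print(s["t"],p,s["wrist_force"],s["gripper_width"])
bot.line_to([p[0],p[1],200],feed=100); s=status.read_state(); print(s["t"],s["wrist_force"])
bot.movep([560,60,260],down(YAW+np.pi/2)); s=status.read_state(); print(s["t"],s["eef_pos"],s["wrist_force"])
for n in("side","top"): im=get_image(n)[:,:,::-1]; cv2.imwrite(f"pics/{n}8.png",im)
im=cv2.imread("pics/side8.png");a=cv2.resize(im[170:270,270:400],None,fx=5,fy=5,interpolation=cv2.INTER_CUBIC);cv2.imwrite("pics/side8c.png",a)
im=cv2.imread("pics/top8.png");a=cv2.resize(im[220:320,330:450],None,fx=5,fy=5,interpolation=cv2.INTER_CUBIC);cv2.imwrite("pics/top8c.png",a)
E
```

```text
20.1833 [ 519.45 -205.4    96.45] [ 0.29  0.74 -0.42] 0.5212479038194707
21.3667 [ 0.5   0.83 -0.93]
22.4333 [559.94  58.1  259.63] [-0.38 -0.11 -0.46]
```

View pics/side8c.png

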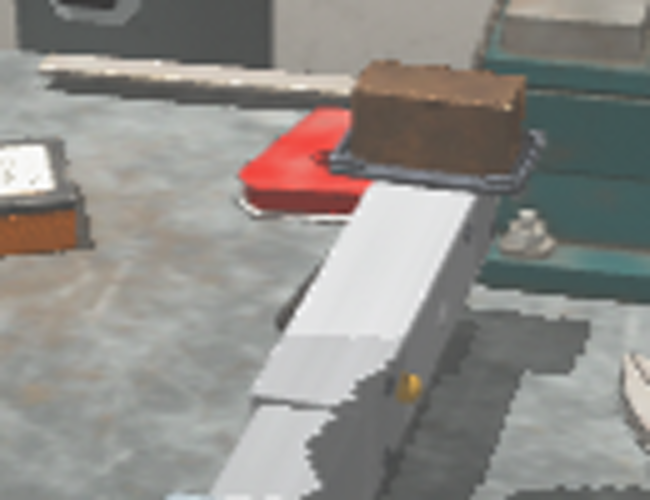

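View pics/top8c.png

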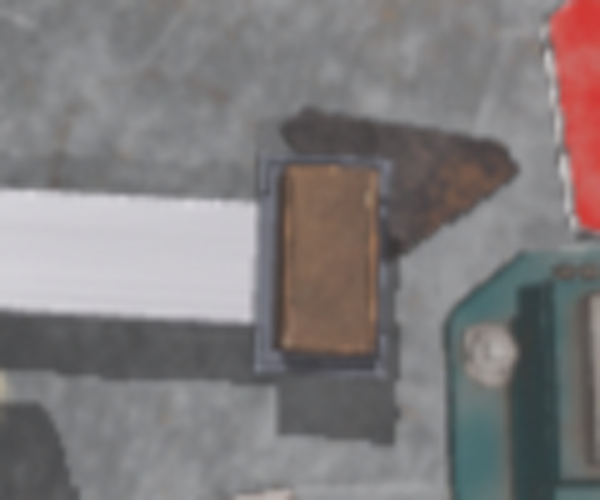

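```bash
python3 - <<'E'
from h import *
T=lambda X,Y,z:unproj("top",329.6+X/5,219.6+Y/5,z)
o=np.array([T(*p,119) for p in((281,164),(380,168),(376,355),(279,352))]);c=np.array([T(*p,93) for p in((258,154),(392,160),(386,376),(254,370))])
print(o.mean(0),c.mean(0),((o.mean(0)-c.mean(0))@XR,(o.mean(0)-c.mean(0))@YR)); print(np.linalg.norm(o[0]-o[3]),np.linalg.norm(o[0]-o[1]))
d=o[0]-o[3];print("yaw",np.arctan2(d[1],d[0]))
print(unproj("side",269.6+410/5,169.6+387/5,65))
E
```

```text
[ 519.44 -205.22  119.  ] [ 519.72 -206.89   93.  ] (np.float64(-0.3748577881284929), np.float64(1.6436704920788607))
61.369391925547404 32.48612074026141
yaw -0.03907062521348293
[506.78 -75.86  65.  ]
```

The offcut centre is within 2 mm of the cradle centre, its yaw is -0.04 against the rest's -0.059, it lies flat between the lips, the button is out and the robot is clear.

```bash
python3 -c "
from plant import *
job_done(); print(status.read_state()['t'])"
```

```text
the job is handed in; nothing more can be done
the job is handed in; nothing more can be done
```

The work rest is out by one hole with its button popped out, the offcut lies in the cradle, and the job was handed in at about 22.5 s. The interface reports no verdict.

**Tube:** I pinched the tube over the button and pulled slowly under a force guard. It stopped after the gripper had travelled 57.7 mm, and the pictures show the button out at its fixed place. The tube edge in the side view suggested about 54 mm of travel instead. Both values are inside the 35–66 mm range, and the small gap is within camera error. The force read at the stop was about 2 N. I had no direct reading of the force between button and tube.

**Offcut:** It touched the cradle floor at the expected height: 97.3 mm against 97.4 mm. After release, the top picture shows it flat between the lips, about 1.7 mm from the cradle's middle. Its long side is within about 0.02 rad of the cradle's axis. The gripper is clear of everything.

**Disagreement:** The two cameras differed by about 7 mm on the cradle's position along the tube. The likely cause is that I read the lower edge of the near lip in the side view. I used the top view together with the far corners in the side view.

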